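Turn the tag tray round the corner post

TASK

The tray of gift tags lies crosswise in front of the steel corner post; turn it a quarter turn so that it lies along the wooden rail, next to the ribbon stand. Push it up against the post and keep it bearing on the post as you swing its free end round, away from you, until its long side lies flush against the rail's open (right-hand) side. Slide it, do not lift or tip it, leave the carton, the chocolate bar and the round box where they are, and let go at the end.

Things in the scene. Friction and masses are not known exactly. Their poses are not given: they have to be found in the camera images.
- stop_rail: Fixed low wooden rail with a steel post at its near end. Origin: centre of the post's foot, at table height. +x runs along the rail, away from the post and the robot (yaw -0.65 to 0.2 rad); +y left, +z up. The rail spans x 10 to 135 mm, y -12 to 8 mm and is 20 mm high; its right face (y = -12 mm) is flush with the post's right side.
- corner_post: The upright round steel post of the rail, 24 mm in diameter, 45 mm high, fixed; origin at the centre of its foot, axes as the rail's.
- tag_tray: Loose open brown tray of gift tags, 80 mm (x) by 140 mm (y), walls 24 mm high, 3 mm thick, about 0.3 kg, slides under 1 to 3 N. Origin: centre of its underside. Starts on the robot's side of the post, its axes nearly parallel to the rail's, 3 to 23 mm short of the post, its left end 15 to 50 mm beyond the post's axis. It must turn counter-clockwise seen from above (right end away from the robot).
- tray_push (a point): Point on the outside of the tray's near long wall, 12 mm above the table, 25 mm to the right of the wall's middle. Once the tray touches the post, pushing here pivots it on the post and keeps it bearing there; pushed nearer its right end it turns about its own middle and may leave the post; pushed in line with the post it just comes up to it.
- carton: Bystander: loose upright dark carton, 24 x 58 x 85 mm, right of the tray; origin at the centre of its underside.
- choc_bar: Bystander: loose flat wrapped chocolate bar, 56 x 139 x 11 mm, at the front left; origin at the centre of its underside.
- round_box: Bystander: loose round chip-wood box, 68 mm in diameter, 30 mm high, left of the tray, nearer the robot; origin at the centre of its underside.

How it is judged:
By the outcome, as a careful person would: the job done as asked, in the order asked, and still so for the second after the job is handed in, with the robot touching nothing.
It also fails if it takes over 42 s, if anything falls off the work surface, if the arm or the gripper's body presses on something with over 40 N, if the wrist force passes 120 N, or if a joint passes its speed limit or range.

ROBOT

A 6-joint arm with a two-finger parallel gripper is mounted at the origin on a cart in front of the work surface, level with it; the furniture and walls round the work are solid. World frame = base frame: x ahead of the robot, y to its left, z up, the work surface at z = 0. Lengths are in mm, angles in rad, forces in N, time in s.
With the tool pointing down it reaches from about 275 to 750 mm from the base axis. Payload 10.2 kg.
Tool frame: the origin (TCP) lies between the finger pads; the fingertips stand 14 mm ahead of it and the grasp point (between the pads) lies 5 mm behind it; z points along the fingers, y is the line along which they close (so a half turn about z gives the same grasp; the last joint's range is limited). The gripper opens to 85 mm and grips with 20 to 120 N. Pads are 22 mm wide; open, the fingers measure 114 mm over their backs; the gripper's body (76 mm by 85 mm) begins 54 mm behind the grasp point. The pads swing forward as they close: fully open they stand 13 mm farther back than shut.
Start: joints at [-1.33, 0.313, 1.498, -0, 1.331, -0.223], TCP at [234.848, -469.551, 245.294] pointing down, gripper open.
Joint ranges: [-2.94, 2.94], [-0.97, 2.17], [0.19, 2.56], [-1.23, 4.37], [0.02, 3.11], [-2.88, 2.88]. Speed limits (rad/s): [2.39, 2.39, 3.01, 3.14, 3.14, 3.14].

INTERFACE

Orientations are given as a unit quaternion [x, y, z, w].
In Python, from plant import robot gives the robot as it stands.
- The arm moves only by the tool advance, called as name(argument=value, ...) on one line, values as JSON. Schema: {"type":"object","properties":{"segments":{"type":"array","items":{"type":"object","properties":{"trans":{"type":"array","items":{"type":"number"},"minItems":3,"maxItems":3},"rotvec":{"type":"array","items":{"type":"number"},"minItems":3,"maxItems":3}},"additionalProperties":false},"minItems":1,"maxItems":10},"finger_gap":{"type":"number"},"only":{"type":"string"},"quiet":{"type":"boolean"},"lines":{"type":"string"}},"required":["segments"],"additionalProperties":false}. segments is a list of rows, 1 to 10 of them, each an object with the fields trans (a list: dx, dy, dz in parts of the range, where 1.0 means 1000 mm), rotvec (a list: a rotation vector rx, ry, rz in normalised numbers (1 is 4 rad)); a field left out counts as zero; each row is the pose to reach, as a shift and turn from the pose commanded when the call began, along the tool's axes at that moment; what a row does not reach only later rows make up. A row lasts 1/10 s, in which the tool goes at most 50 mm and 0.15 rad, less where a joint would pass 70% of its speed; a pose out of reach is approached as far as the arm can. finger_gap is the opening from 0.0 (shut) to 1.0 (fully open), set as the call begins (left out keeps the last). The fingers move at their own pace and stop on an object; the grip force is fixed at half the most. Time passes only in rows, so rows that do not move let the fingers close. The tool returns the time, the measured TCP pose, the force, the opening and the grip force at its end. only (a regular expression) keeps the lines of the reply that match it, lines (a string "A,B") keeps lines A to B, and quiet returns only ok. Shift and turn numbers lie between -1 and 1, and a call with a number outside is refused. Input that does not fit is refused with a message, and nothing moves.
- robot.observe(): the state, without advancing time (a new reading comes with each control period).
- robot.camera(name): name is "side" or "top"; returns the picture (420x560x3 uint8, red, green, blue); there is no depth.
- robot.camera_params(name): a dict with "camera_matrix" (3x3 intrinsics, pixels), "xyz" and "orientation" of the camera in the world. Camera axes: x right, y down, z forward; pixel columns grow to the right and rows downward; lengths in mm; the calibration is good to about 2 mm. A picture is of the moment at which its call begins. camera_params takes no time and is no camera call.
- robot.close_job(): hands the job in; it is judged then, once.
The state is a dict: "time": time; "joints": joint angles; "dq": joint speeds; "tau": joint torques, N m; "position": TCP position; "ee_rot": TCP orientation; "contact_force": force on the tool from outside, world axes, zero at the start; "moment": the same for the moment, N m; "gripper_width": opening from 0.0 (shut) to 1.0 (fully open); "grasp_force": force on a finger pad.
Only numpy, scipy, OpenCV 4.12 (cv2) and the standard library are available. Lean on these libraries where they do the work, as an engineer would, in place of code of your own. Each camera call takes 0.05 s, during which the arm holds its last target. There are 200 camera calls.

## Working session

There is one attempt and no reset: what is moved stays moved. The work goes in short steps, Python scripts to look and compute and a tool call to move; the robot and the scene stay as the last step left them, time stands still between calls to the robot, and variables do not carry over. Pictures are saved under pics/ and viewed, at most 10 in all, crops included, and the job is handed in when it is done.

```bash
ls; mkdir -p pics; python3 - <<'E'
from plant import robot
import cv2
for n in("top","side"):
    cv2.imwrite(f"pics/{n}0.png",robot.camera(n)[:,:,::-1]); print(n,robot.camera_params(n))
o=robot.observe();print(o)
E
```

```text
pics
plant.py
top {'camera_matrix': array([[417.01932895,   0.        , 276.388557  ],
       [  0.        , 417.01932895, 207.50977325],
       [  0.        ,   0.        ,   1.        ]]), 'xyz': array([436.97551039,  97.43254634, 897.08797193]), 'orientation': array([ 0.71672961, -0.69687997,  0.01331017, -0.02190472])}
side {'camera_matrix': array([[475.95286985,   0.        , 285.21144129],
       [  0.        , 475.95286985, 210.38093251],
       [  0.        ,   0.        ,   1.        ]]), 'xyz': array([1088.74035356,  634.93704097, 1062.21249089]), 'orientation': array([ 0.38272163,  0.86088475, -0.30805198, -0.13230864])}
{'time': 0.1, 'joints': array([-1.33036450e+00,  3.13383182e-01,  1.49838202e+00,  2.42792653e-05,
        1.33099693e+00, -2.23419458e-01]), 'dq': array([-0.00139831, -0.00081378, -0.00423741, -0.00159556, -0.00047683,
       -0.00120199]), 'tau': array([ 2.29073550e-03, -4.12898147e+01, -2.60144055e+01, -1.65355618e-04,
        3.05711714e-03,  1.51675272e-05]), 'position': array([ 234.81423941, -469.31466224,  244.78998098]), 'ee_rot': array([ 9.73226084e-01,  2.29849182e-01,  6.81629710e-06, -5.84819854e-04]), 'contact_force': array([-0.44507731, -0.02624711,  0.22598202]), 'moment': array([-0.03462711, -0.00888291, -0.05586513]), 'grasp_force': 0.0, 'gripper_width': 0.9964597383047126}
```

View pics/top0.png

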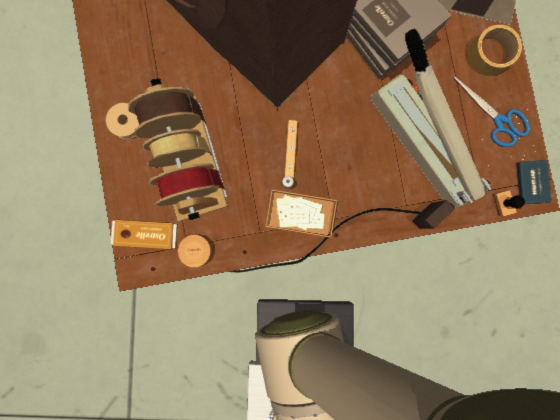

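View pics/side0.png

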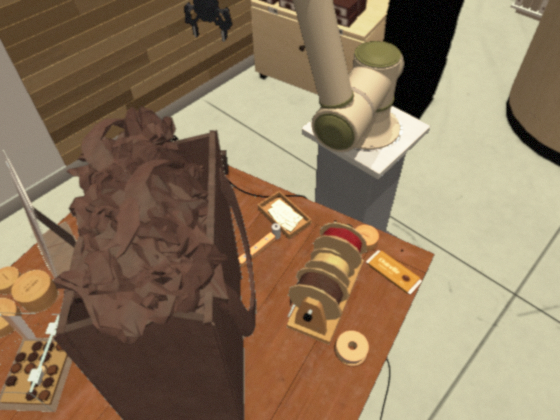

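```bash
python3 - <<'E'
import cv2
i=cv2.imread("pics/top0.png");cv2.imwrite("pics/top0c.png",cv2.resize(i[90:310,150:440],None,fx=2.7,fy=2.7,interpolation=cv2.INTER_CUBIC))
E
```

```text
(no output)
```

View pics/top0c.png

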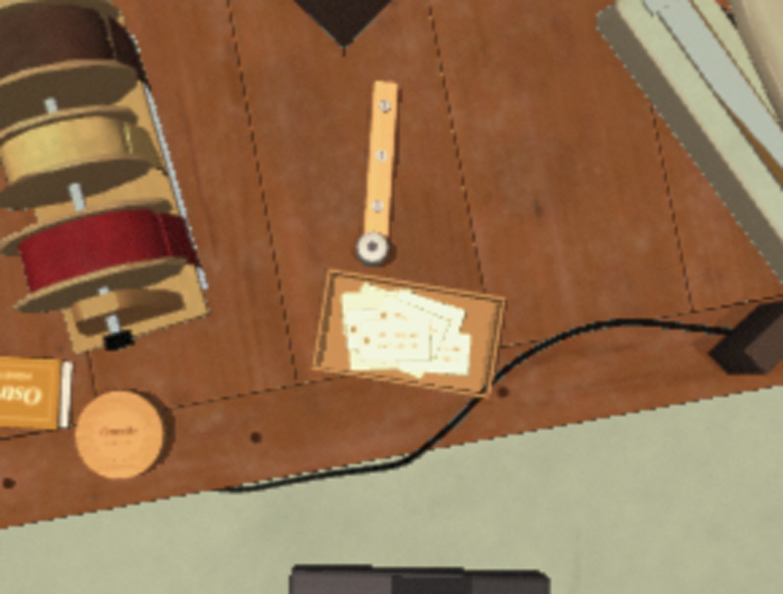

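```bash
cat > h.py <<'E'
import numpy as np
from scipy.spatial.transform import Rotation as R
from plant import robot
def ray(n,uv,z):
    p=robot.camera_params(n);K=p["camera_matrix"];d=R.from_quat(p["orientation"]).apply(np.linalg.inv(K)@[*uv,1]);c=p["xyz"]
    return c+d*(z-c[2])/d[2]
def proj(n,P):
    p=robot.camera_params(n);q=p["camera_matrix"]@R.from_quat(p["orientation"]).inv().apply(np.array(P)-p["xyz"]);return q[:2]/q[2]
def tri(a,b):
    A=[];B=[]
    for n,uv in(("top",a),("side",b)):
        c=robot.camera_params(n)["xyz"];d=ray(n,uv,0)-c;d/=np.linalg.norm(d);M=np.eye(3)-np.outer(d,d);A.append(M);B.append(M@c)
    return np.linalg.solve(sum(A),sum(B))
crop=lambda x,y:(x/2.7+150-.3,y/2.7+90-.3)
E
python3 - <<'E'
from h import *
np.set_printoptions(precision=1,suppress=True)
for k,(x,y,z) in dict(TL=(330,270,24),TR=(505,299,24),BR=(490,397,24),BL=(314,369,24),post=(373,246,45),r1=(376,82,20),r2=(398,84,20),rn=(362,234,20),rn2=(388,234,20),cartA=(710,353,85),cartB=(780,290,85),round=(120,434,30),choc=(70,395,11)).items(): print(k,ray("top",crop(x,y),z))
print("tri post",tri(crop(373,246),(276,228)))
T=[ray("top",crop(x,y),24) for x,y in((330,270),(505,299),(490,397),(314,369))]
for t in T: print(proj("side",t))
print(R.from_quat(robot.observe()["ee_rot"]).as_matrix())
import cv2
s=cv2.imread("pics/side0.png")[160:280,220:380];cv2.imwrite("pics/side0c.png",cv2.resize(s,None,fx=5,fy=5,interpolation=cv2.INTER_CUBIC))
E
```

```text
TL [517.5 119.1  24. ]
TR [498.7 -17.3  24. ]
BR [422.5  -7.3  24. ]
BL [440.3 129.3  24. ]
post [534.8  86.4  45. ]
r1 [667.5  87.3  20. ]
r2 [666.3  69.9  20. ]
rn [546.9  95.   20. ]
rn2 [547.4  74.6  20. ]
cartA [ 459.6 -157.1   85. ]
cartB [ 506.3 -206.7   85. ]
round [386.1 276.7  30. ]
choc [414.4 321.3  11. ]
tri post [535.7  87.   32.5]
[289.  232.2]
[257.8 202.6]
[278.5 189.4]
[310.3 217.5]
[[ 0.9  0.4 -0. ]
 [ 0.4 -0.9  0. ]
 [ 0.  -0.  -1. ]]
```

View pics/side0c.png

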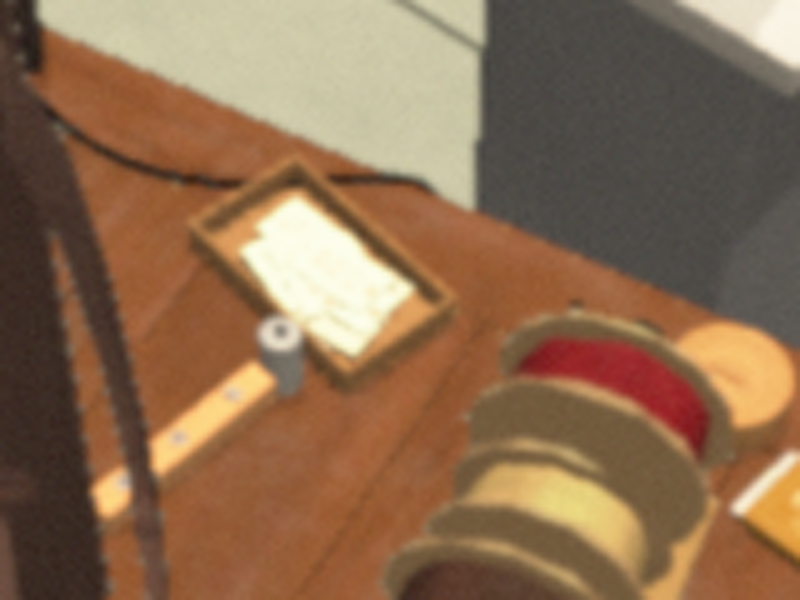

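```bash
cat >> h.py <<'E'
np.set_printoptions(precision=2,suppress=True)
def to(P,psi):
    o=robot.observe();R0=R.from_quat(o["ee_rot"]);R1=R.from_euler("z",psi)*R.from_euler("x",np.pi)
    print("t",o["time"],"at",o["position"],"row:",R0.inv().apply(np.array(P)-o["position"]),(R0.inv()*R1).as_rotvec())
# tray pose before: yaw -.134, near wall mid
yaw0=-.134;X=np.array([np.cos(yaw0),np.sin(yaw0),0]);Y=np.array([-X[1],X[0],0]);mid=np.array([431.4,61,0])
post=np.array([535.2,86.6,0])
E
python3 - <<'E'
from h import *
P=mid-X*(11+15)+Y*5
print(P)
to(P+[0,0,120],yaw0)
E
```

```text
[406.3   69.43   0.  ]
t 0.1 at [ 234.81 -469.31  244.79] row: [ 394.36 -404.96  125.36] [-0.   0.   0.6]
```

Units first: shifts go in shares of 1000 mm and turns go in shares of 4 rad. So -405 mm / 1000 = -0.405, 100 mm / 1000 = 0.1, 0.6 rad / 4 = 0.15.

advance(segments=[{"trans": [0.13, -0.135, 0], "rotvec": [0, 0, 0.05]}, {"trans": [0.26, -0.27, 0.04], "rotvec": [0, 0, 0.1]}, {"trans": [0.394, -0.405, 0.1], "rotvec": [0, 0, 0.15]}, {"trans": [0.394, -0.405, 0.125], "rotvec": [0, 0, 0.15]}, {"trans": [0.394, -0.405, 0.125], "rotvec": [0, 0, 0.15]}, {"trans": [0.394, -0.405, 0.125], "rotvec": [0, 0, 0.15]}, {"trans": [0.394, -0.405, 0.125], "rotvec": [0, 0, 0.15]}, {"trans": [0.394, -0.405, 0.125], "rotvec": [0, 0, 0.15]}, {"trans": [0.394, -0.405, 0.125], "rotvec": [0, 0, 0.15]}, {"trans": [0.394, -0.405, 0.125], "rotvec": [0, 0, 0.15]}], finger_gap=0.0)

```text
time: 1.1
position: [381.4, -6.9, 141.3]
ee_rot: [0.998, -0.068, 0.0, 0.0]
contact_force: [1.8, -1.1, -0.2]
gripper_width: -0.003
grasp_force: 0.0
```

```bash
python3 - <<'E'
from h import *
P=mid-X*(11+15)+Y*5
to(P+[0,0,120],yaw0)
to(P+[0,0,20],yaw0)
E
```

```text
t 1.1 at [381.38  -6.91 141.27] row: [ 14.3  -79.03  21.27] [ 0. -0. -0.]
t 1.1 at [381.38  -6.91 141.27] row: [ 14.25 -79.03 121.27] [ 0. -0. -0.]
```

Converted, 121 mm / 1000 = 0.121, 100 mm / 1000 = 0.1.

advance(segments=[{"trans": [0.007, -0.04, 0.01]}, {"trans": [0.014, -0.079, 0.02]}, {"trans": [0.014, -0.079, 0.06]}, {"trans": [0.014, -0.079, 0.1]}, {"trans": [0.014, -0.079, 0.121]}, {"trans": [0.014, -0.079, 0.121]}, {"trans": [0.014, -0.079, 0.121]}])

```text
time: 1.8
position: [406.1, 67.4, 21.1]
ee_rot: [0.998, -0.068, 0.0, -0.0]
contact_force: [0.2, 0.6, 0.0]
gripper_width: 0.002
grasp_force: 0.0
```

```bash
python3 - <<'E'
from h import *
P=mid-X*(11+15)+Y*5
to(P+[0,0,20],yaw0)
import cv2
cv2.imwrite("pics/top1.png",cv2.resize(robot.camera("top")[90:310,150:440,::-1],None,fx=2.7,fy=2.7,interpolation=cv2.INTER_CUBIC))
E
```

```text
t 1.8 at [406.1   67.41  21.15] row: [-0.07 -2.03  1.15] [-0. -0. -0.]
```

View pics/top1.png

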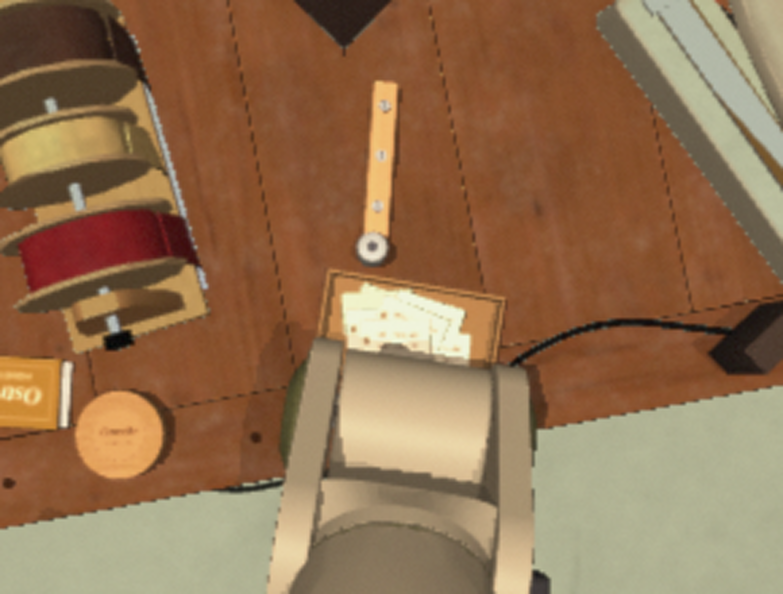

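Converted, 26 mm / 1000 = 0.026, 25 mm / 1000 = 0.025.

advance(segments=[{"trans": [0.005, 0, 0]}, {"trans": [0.01, 0, 0]}, {"trans": [0.013, 0, 0]}, {"trans": [0.015, 0, 0]}, {"trans": [0.017, 0, 0]}, {"trans": [0.019, 0, 0]}, {"trans": [0.021, 0, 0]}, {"trans": [0.023, 0, 0]}, {"trans": [0.025, 0, 0]}, {"trans": [0.026, 0, 0]}])

```text
time: 2.85
position: [429.0, 64.3, 20.2]
ee_rot: [0.998, -0.068, -0.004, -0.0]
contact_force: [-17.1, 1.0, 12.4]
gripper_width: -0.001
grasp_force: 8.3
```

advance(segments=[{}])

```text
time: 2.95
position: [429.0, 64.3, 20.2]
ee_rot: [0.998, -0.068, -0.004, -0.0]
contact_force: [-13.8, -0.3, 10.3]
gripper_width: 0.001
grasp_force: 6.9
```

```bash
python3 - <<'E'
from h import *
import cv2
cv2.imwrite("pics/top2.png",cv2.resize(robot.camera("top")[165:240,250:350,::-1],None,fx=8,fy=8,interpolation=cv2.INTER_CUBIC))
E
```

```text
(no output)
```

View pics/top2.png

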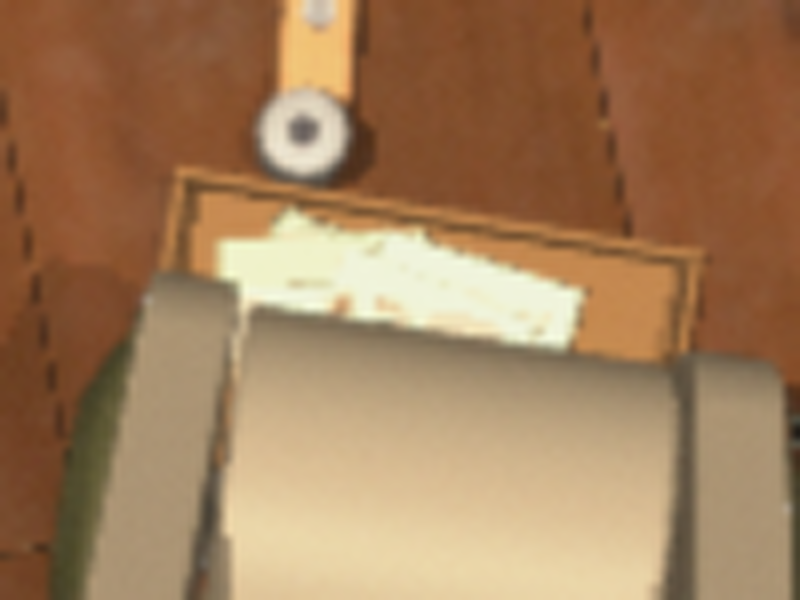

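Converted, 33 mm / 1000 = 0.033, 20 mm / 1000 = 0.02.

advance(segments=[{"trans": [-0.004, 0, 0]}, {"trans": [-0.008, 0, 0]}, {"trans": [-0.012, 0.01, 0]}, {"trans": [-0.012, 0.02, -0.002]}, {"trans": [-0.012, 0.033, -0.002]}, {"trans": [-0.012, 0.033, -0.002]}, {"trans": [-0.012, 0.033, -0.002]}])

```text
time: 3.7
position: [415.4, 32.4, 22.8]
ee_rot: [0.998, -0.069, 0.0, -0.0]
contact_force: [-0.2, 0.1, 0.8]
gripper_width: 0.001
grasp_force: 0.0
```

```bash
python3 - <<'E'
from h import *
a=ray("top",(272.2,185.7),24);b=ray("top",(337.8,196),24);p=ray("top",(250+302/8-.3,165+128/8-.3),45)
u=(b-a)/np.linalg.norm(b-a);x=np.array([-u[1],u[0],0]);yaw=np.arctan2(x[1],x[0])
d=p-a;d[2]=0
print(a,b,p,np.linalg.norm(b-a),"yaw",yaw,"gap",d@x-12,"end",d@u)
pm=a+u*95-x*80;print("push pt",pm); to(pm-x*11+[0,0,-2],yaw)
E
```

```text
[525.99 118.77  24.  ] [508.07 -19.31  24.  ] [534.99  87.27  45.  ] 139.23898179397912 yaw -0.1290725664865767 gap 0.9851075915830947 end 30.081011251578317
push pt [434.42  34.86  24.  ]
t 3.7 at [415.42  32.41  22.8 ] row: [ 7.49 -4.94  0.81] [-0.   -0.   -0.01]
```

```bash
cat >> h.py <<'E'
C=np.array([535.,87.,22.])
def path(phi,r=9.5,s=65):
    x=np.array([np.cos(phi),np.sin(phi),0]);y=np.array([-x[1],x[0],0]);return C-(92+r)*x-s*y
def nxt(*phis,**k):
    for f in phis: print(f);to(path(f,**k),f)
E
python3 -c "
from h import *
nxt(-.13,-.03,.07,.17)"
```

```text
-0.13
t 3.7 at [415.42  32.41  22.8 ] row: [ 9.96 -4.71  0.81] [-0.   -0.   -0.01]
-0.03
t 3.7 at [415.42  32.41  22.8 ] row: [17.03  5.05  0.81] [-0.   -0.   -0.11]
0.07
t 3.7 at [415.42  32.41  22.8 ] row: [25.04 14.05  0.81] [ 0.   -0.   -0.21]
0.17
t 3.7 at [415.42  32.41  22.8 ] row: [33.91 22.21  0.82] [ 0.   -0.   -0.31]
```

Converted, 34 mm / 1000 = 0.034, 29.5 mm / 1000 = 0.0295, -0.31 rad / 4 = -0.0775.

advance(segments=[{"trans": [0.005, -0.005, 0]}, {"trans": [0.01, -0.005, 0], "rotvec": [0, 0, -0.0025]}, {"trans": [0.0135, 0, 0], "rotvec": [0, 0, -0.015]}, {"trans": [0.017, 0.005, 0], "rotvec": [0, 0, -0.0275]}, {"trans": [0.021, 0.0095, 0], "rotvec": [0, 0, -0.04]}, {"trans": [0.025, 0.014, 0], "rotvec": [0, 0, -0.0525]}, {"trans": [0.0295, 0.018, 0], "rotvec": [0, 0, -0.065]}, {"trans": [0.034, 0.022, 0], "rotvec": [0, 0, -0.0775]}])

```text
time: 4.5
position: [446.3, 6.7, 22.6]
ee_rot: [0.996, 0.088, -0.0, -0.0]
contact_force: [-0.7, 1.0, -0.5]
gripper_width: -0.002
grasp_force: 0.4
```

```bash
python3 -c "
from h import *
nxt(.17,.27,.37,.47)"
```

```text
0.17
t 4.5 at [446.3    6.67  22.56] row: [-0.5   0.83  0.56] [-0.    0.    0.01]
0.27
t 4.5 at [446.3    6.67  22.56] row: [ 6.43 10.69  0.55] [-0.    0.   -0.09]
0.37
t 4.5 at [446.3    6.67  22.56] row: [14.3  19.81  0.55] [-0.    0.   -0.19]
0.47
t 4.5 at [446.3    6.67  22.56] row: [23.05 28.09  0.54] [-0.    0.   -0.29]
```

Converted, 28 mm / 1000 = 0.028, 24 mm / 1000 = 0.024, -0.29 rad / 4 = -0.0725.

advance(segments=[{"trans": [0.003, 0.0055, 0], "rotvec": [0, 0, -0.01]}, {"trans": [0.0065, 0.011, 0], "rotvec": [0, 0, -0.0225]}, {"trans": [0.0105, 0.0155, 0], "rotvec": [0, 0, -0.035]}, {"trans": [0.0145, 0.02, 0], "rotvec": [0, 0, -0.0475]}, {"trans": [0.0185, 0.024, 0], "rotvec": [0, 0, -0.06]}, {"trans": [0.023, 0.028, 0], "rotvec": [0, 0, -0.0725]}, {"trans": [0.023, 0.028, 0], "rotvec": [0, 0, -0.0725]}])

```text
time: 5.2
position: [474.2, -17.2, 22.6]
ee_rot: [0.973, 0.23, 0.0, 0.0]
contact_force: [-0.5, 0.2, 1.0]
gripper_width: 0.004
grasp_force: 0.0
```

```bash
python3 - <<'E'
from h import *
nxt(.47,.57,.67,.77)
import cv2
cv2.imwrite("pics/top3.png",cv2.resize(robot.camera("top")[120:260,240:400,::-1],None,fx=4,fy=4,interpolation=cv2.INTER_CUBIC))
E
```

```text
0.47
t 5.2 at [474.23 -17.16  22.61] row: [-0.15 -0.34  0.61] [ 0.   -0.   -0.01]
0.57
t 5.2 at [474.23 -17.16  22.61] row: [6.89 9.43 0.61] [ 0.   -0.   -0.11]
0.67
t 5.2 at [474.23 -17.16  22.61] row: [14.88 18.45  0.62] [ 0.   -0.   -0.21]
0.77
t 5.2 at [474.23 -17.16  22.61] row: [23.72 26.63  0.63] [ 0.   -0.   -0.31]
```

View pics/top3.png

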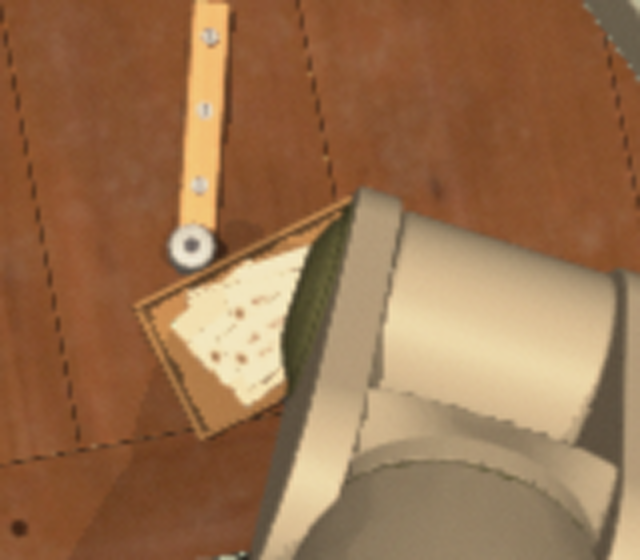

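Converted, 26.5 mm / 1000 = 0.0265, 24 mm / 1000 = 0.024, -0.31 rad / 4 = -0.0775.

advance(segments=[{"trans": [0.0035, 0.005, 0], "rotvec": [0, 0, -0.015]}, {"trans": [0.007, 0.0095, 0], "rotvec": [0, 0, -0.0275]}, {"trans": [0.011, 0.014, 0], "rotvec": [0, 0, -0.04]}, {"trans": [0.015, 0.0185, 0], "rotvec": [0, 0, -0.0525]}, {"trans": [0.0195, 0.0225, 0], "rotvec": [0, 0, -0.065]}, {"trans": [0.024, 0.0265, 0], "rotvec": [0, 0, -0.0775]}, {"trans": [0.024, 0.0265, 0], "rotvec": [0, 0, -0.0775]}])

```text
time: 5.95
position: [507.2, -29.9, 22.6]
ee_rot: [0.926, 0.377, 0.0, 0.0]
contact_force: [-0.4, 0.2, -0.5]
gripper_width: 0.002
grasp_force: 0.0
```

```bash
python3 - <<'E'
from h import *
nxt(.77,.87,.97,1.07)
E
```

```text
0.77
t 5.95 at [507.15 -29.95  22.64] row: [-0.1   0.43  0.64] [ 0. -0.  0.]
0.87
t 5.95 at [507.15 -29.95  22.64] row: [ 6.86 10.26  0.65] [ 0.  -0.  -0.1]
0.97
t 5.95 at [507.15 -29.95  22.64] row: [14.77 19.35  0.65] [ 0.  -0.  -0.2]
1.07
t 5.95 at [507.15 -29.95  22.64] row: [23.54 27.61  0.66] [ 0.  -0.  -0.3]
```

Converted, 27.5 mm / 1000 = 0.0275, 24 mm / 1000 = 0.024, -0.3 rad / 4 = -0.075.

advance(segments=[{"trans": [0.0035, 0.005, 0], "rotvec": [0, 0, -0.0125]}, {"trans": [0.007, 0.01, 0], "rotvec": [0, 0, -0.025]}, {"trans": [0.011, 0.015, 0], "rotvec": [0, 0, -0.0375]}, {"trans": [0.015, 0.0195, 0], "rotvec": [0, 0, -0.05]}, {"trans": [0.0195, 0.0235, 0], "rotvec": [0, 0, -0.0625]}, {"trans": [0.024, 0.0275, 0], "rotvec": [0, 0, -0.075]}, {"trans": [0.024, 0.0275, 0], "rotvec": [0, 0, -0.075]}])

```text
time: 6.65
position: [543.3, -32.7, 22.6]
ee_rot: [0.86, 0.511, 0.0, 0.0]
contact_force: [-0.2, 0.4, 0.3]
gripper_width: 0.001
grasp_force: 0.0
```

```bash
python3 - <<'E'
from h import *
nxt(1.07,1.17,1.27,1.37)
import cv2
cv2.imwrite("pics/top4.png",cv2.resize(robot.camera("top")[110:250,240:400,::-1],None,fx=4,fy=4,interpolation=cv2.INTER_CUBIC))
E
```

```text
1.07
t 6.65 at [543.32 -32.73  22.62] row: [-0.47  0.22  0.62] [ 0. -0.  0.]
1.17
t 6.65 at [543.32 -32.73  22.62] row: [ 6.5  10.05  0.63] [ 0.  -0.  -0.1]
1.27
t 6.65 at [543.32 -32.73  22.62] row: [14.42 19.13  0.63] [ 0.  -0.  -0.2]
1.37
t 6.65 at [543.32 -32.73  22.62] row: [23.2  27.38  0.63] [ 0.  -0.  -0.3]
```

View pics/top4.png

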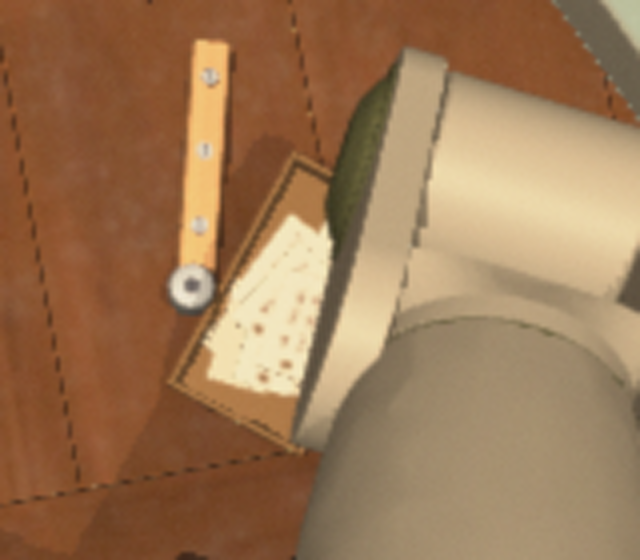

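Converted, 27.5 mm / 1000 = 0.0275, 24 mm / 1000 = 0.024, -0.05 rad / 4 = -0.0125.

advance(segments=[{"trans": [0.0035, 0.005, 0], "rotvec": [0, 0, -0.0125]}, {"trans": [0.007, 0.01, 0], "rotvec": [0, 0, -0.025]}, {"trans": [0.011, 0.015, 0], "rotvec": [0, 0, -0.0375]}, {"trans": [0.015, 0.0195, 0], "rotvec": [0, 0, -0.05]}, {"trans": [0.0195, 0.0235, 0], "rotvec": [0, 0, -0.0625]}, {"trans": [0.024, 0.0275, 0], "rotvec": [0, 0, -0.075]}, {"trans": [0.024, 0.0275, 0], "rotvec": [0, 0, -0.075]}])

```text
time: 7.4
position: [578.7, -24.7, 22.6]
ee_rot: [0.774, 0.634, 0.0, -0.0]
contact_force: [-0.4, -0.2, 0.0]
gripper_width: -0.001
grasp_force: 0.0
```

```bash
python3 - <<'E'
from h import *
nxt(1.37,1.45,1.52)
nxt(1.52,r=6)
E
```

```text
1.37
t 7.4 at [578.71 -24.73  22.58] row: [-0.73 -0.12  0.58] [-0. -0.  0.]
1.45
t 7.4 at [578.71 -24.73  22.58] row: [4.77 7.8  0.58] [-0.   -0.   -0.08]
1.52
t 7.4 at [578.71 -24.73  22.58] row: [10.09 14.35  0.58] [-0.   -0.   -0.15]
1.52
t 7.4 at [578.71 -24.73  22.58] row: [13.55 13.83  0.58] [-0.   -0.   -0.15]
```

Converted, 14.3 mm / 1000 = 0.0143, 11.5 mm / 1000 = 0.0115, -0.15 rad / 4 = -0.0375.

advance(segments=[{"trans": [0.0025, 0.004, 0], "rotvec": [0, 0, -0.01]}, {"trans": [0.005, 0.008, 0], "rotvec": [0, 0, -0.02]}, {"trans": [0.0075, 0.0115, 0], "rotvec": [0, 0, -0.03]}, {"trans": [0.01, 0.0143, 0], "rotvec": [0, 0, -0.0375]}, {"trans": [0.0105, 0.0143, 0], "rotvec": [0, 0, -0.0375]}, {"trans": [0.011, 0.0143, 0], "rotvec": [0, 0, -0.0375]}, {"trans": [0.0115, 0.0143, 0], "rotvec": [0, 0, -0.0375]}])

```text
time: 8.1
position: [594.4, -18.6, 22.7]
ee_rot: [0.724, 0.69, -0.002, 0.001]
contact_force: [-4.0, -15.1, 1.1]
gripper_width: 0.003
grasp_force: 7.4
```

```bash
python3 - <<'E'
from h import *
import cv2
cv2.imwrite("pics/top5.png",cv2.resize(robot.camera("top")[100:220,240:390,::-1],None,fx=5,fy=5,interpolation=cv2.INTER_CUBIC))
E
```

```text
(no output)
```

View pics/top5.png

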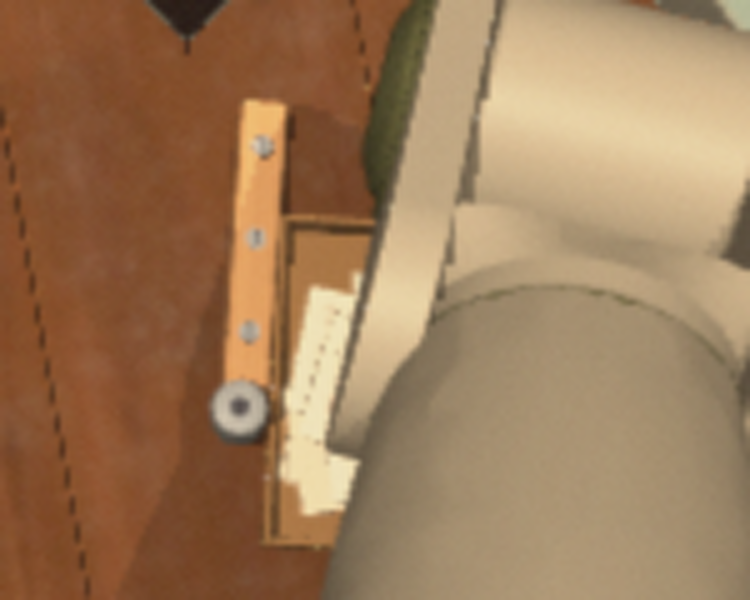

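Converted, -180 mm / 1000 = -0.18, -150 mm / 1000 = -0.15.

advance(segments=[{"trans": [-0.002, 0, 0]}, {"trans": [-0.005, 0, 0]}, {"trans": [-0.01, 0, 0]}, {"trans": [-0.018, 0, 0]}, {"trans": [-0.02, 0, -0.02]}, {"trans": [-0.02, 0, -0.06]}, {"trans": [-0.02, 0, -0.11]}, {"trans": [-0.02, 0, -0.15]}, {"trans": [-0.02, 0, -0.18]}])

```text
time: 9.05
position: [594.4, -37.0, 205.8]
ee_rot: [0.724, 0.69, 0.001, 0.001]
contact_force: [0.7, -0.0, -0.6]
gripper_width: -0.001
grasp_force: 0.0
```

advance(segments=[{"trans": [-0.04, 0, 0]}, {"trans": [-0.08, 0, 0]}, {"trans": [-0.12, 0, 0]}, {"trans": [-0.16, 0, 0]}, {"trans": [-0.2, 0, 0]}, {"trans": [-0.2, 0, 0]}, {"trans": [-0.2, 0, 0]}])

```text
time: 9.75
position: [584.3, -237.1, 202.4]
ee_rot: [0.724, 0.69, 0.0, -0.0]
contact_force: [0.7, 0.9, -0.2]
gripper_width: 0.002
grasp_force: 0.0
```

```bash
python3 - <<'E'
from h import *
import cv2
cv2.imwrite("pics/top6.png",cv2.resize(robot.camera("top")[90:310,150:440,::-1],None,fx=2.7,fy=2.7,interpolation=cv2.INTER_CUBIC))
E
```

```text
(no output)
```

View pics/top6.png

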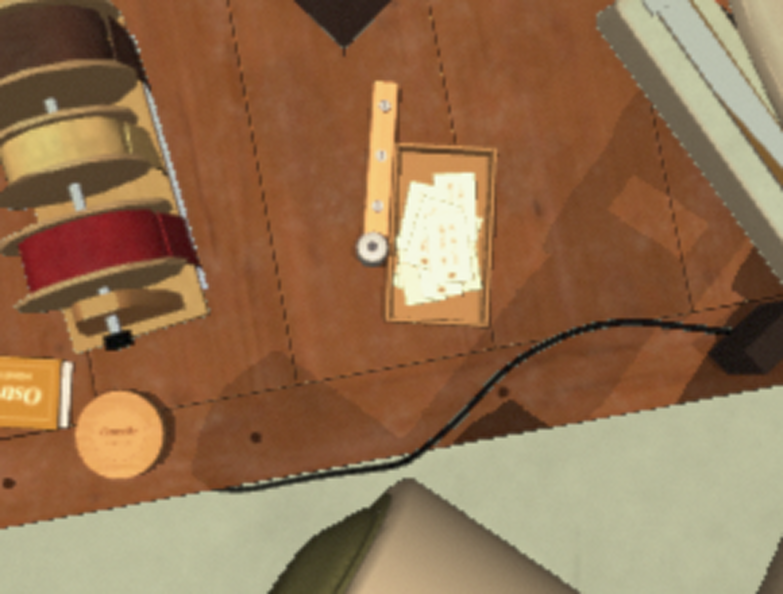

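```bash
python3 - <<'E'
from h import *
a=ray("top",crop(398,144),24);b=ray("top",crop(386,320),24);c=ray("top",crop(498,149),24);d=ray("top",crop(490,328),24)
r1=ray("top",crop(398.5,84),20);r2=ray("top",crop(387.5,234),20)
y=lambda p,q:np.arctan2((p-q)[1],(p-q)[0])
print(a,b,y(a,b),y(c,d),"rail",r1,r2,y(r1,r2),y(ray("top",crop(375.5,82),20),ray("top",crop(364,232),20)))
u=(r1-r2)/np.linalg.norm(r1-r2);n=np.array([u[1],-u[0],0])
print("gaps",(a-r2)@n,(b-r2)@n)
E
```

```text
[617.82  68.8   24.  ] [479.81  74.53  24.  ] -0.04154585212794708 -0.022735230853615684 rail [666.34  69.51  20.  ] [547.39  75.04  20.  ] -0.04645449340663639 -0.048726922778049186
gaps 2.9619089815980595 3.6399479401333403
```

```bash
python3 - <<'E'
from h import *
import cv2
i=robot.camera("top");cv2.imwrite("pics/top7.png",i[:,:,::-1]);j=cv2.imread("pics/top0.png")[:,:,::-1]
for r in(149,156,163,170): 
    print(r,"now",[tuple(int(v) for v in p) for p in i[r,290:303]]);print("   was",[tuple(int(v) for v in p) for p in j[r,290:303]])
w=lambda c,r,z:ray("top",(c,r),z)[1]
print([round(w(c,156,22),1) for c in range(290,303)])
E
```

```text
149 now [(229, 204, 168), (231, 205, 168), (240, 208, 157), (244, 198, 127), (239, 187, 115), (191, 135, 82), (194, 137, 80), (146, 103, 63), (145, 102, 59), (202, 140, 84), (209, 146, 87), (210, 146, 89), (208, 144, 87)]
   was [(225, 197, 161), (227, 199, 162), (237, 203, 152), (241, 191, 121), (235, 181, 111), (173, 120, 73), (97, 62, 36), (100, 61, 39), (137, 85, 52), (143, 90, 57), (141, 86, 52), (140, 85, 52), (138, 82, 48)]
156 now [(246, 199, 122), (245, 198, 123), (245, 197, 121), (244, 193, 118), (231, 169, 105), (160, 113, 68), (187, 130, 77), (155, 108, 65), (203, 141, 85), (207, 145, 85), (210, 147, 88), (209, 147, 88), (212, 155, 96)]
   was [(242, 193, 118), (243, 193, 119), (242, 193, 119), (241, 189, 116), (225, 161, 100), (124, 80, 47), (129, 77, 42), (137, 82, 46), (136, 79, 43), (137, 81, 47), (138, 81, 45), (139, 82, 45), (138, 81, 45)]
163 now [(244, 200, 127), (245, 200, 124), (245, 198, 122), (240, 191, 117), (198, 137, 83), (190, 132, 78), (159, 110, 65), (149, 104, 60), (204, 142, 84), (207, 147, 89), (205, 171, 123), (242, 243, 213), (245, 247, 223)]
   was
[... 172 characters left out ...]
1), (133, 79, 41), (132, 80, 43)]
170 now [(245, 202, 123), (245, 202, 124), (244, 197, 120), (233, 171, 106), (147, 102, 62), (191, 133, 77), (129, 91, 53), (139, 99, 58), (188, 141, 90), (221, 199, 152), (243, 245, 219), (245, 248, 224), (244, 247, 222)]
   was [(242, 196, 119), (242, 196, 121), (241, 193, 119), (228, 163, 98), (117, 78, 47), (95, 58, 36), (128, 78, 48), (133, 80, 48), (134, 83, 48), (132, 82, 49), (129, 80, 47), (128, 78, 45), (129, 78, 46)]
[np.float64(83.0), np.float64(80.9), np.float64(78.8), np.float64(76.7), np.float64(74.6), np.float64(72.5), np.float64(70.4), np.float64(68.2), np.float64(66.1), np.float64(64.0), np.float64(61.9), np.float64(59.8), np.float64(57.7)]
```

```bash
python3 -c "
from plant import robot
print(robot.close_job())"
```

```text
the job is handed in; nothing more can be done
None
```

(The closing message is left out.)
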